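# Hold the long cuvette in the photometer's light path

## Robot

A 6-joint arm with a two-finger parallel gripper is mounted at the origin on a cart in front of the work surface, level with it; the furniture and walls round the work are solid. World frame = base frame: x ahead of the robot, y to its left, z up, the work surface at z = 0. Lengths are in m, angles in rad, forces in N, time in s.
With the tool pointing down it reaches from about 0.25 to 0.8 m from the base axis. Payload 3.9 kg.
Tool frame: the origin (TCP) lies between the finger pads; the fingertips stand 14 mm ahead of it and the grasp point (between the pads) lies 5 mm behind it; z points along the fingers, y is the line along which they close (so a half turn about z gives the same grasp; the last joint's range is limited). The gripper opens to 85 mm and grips with 20 to 120 N. Pads are 22 mm wide; open, the fingers measure 114 mm over their backs; the gripper's body (76 mm by 85 mm) begins 54 mm behind the grasp point. The pads swing forward as they close: fully open they stand 13 mm farther back than shut.
Start: joints at [1.179, 0.26, -0.138, 1.173, 0, 1.571], TCP at [0.2, 0.485, 0.245] pointing down, gripper open.
Joint ranges: [-2.78, 2.78], [-0.83, 1.72], [-1.28, 1.37], [-1.9, 2.12], [-1.57, 1.48], [-3.14, 3.14]. Speed limits (rad/s): [2.57, 2.57, 3.14, 3.14, 3.14, 3.14].

## Interface

Orientations are given as a unit quaternion [w, x, y, z].
In Python, from station import sensors, viewer, hand_in, finder gives the robot as it stands. The module is installed in compiled form; this text tells all that it offers.
- The arm moves only by the tool drive_tool, never from a script. Its argument "moves" is a list of rows, each an object with "linear": the shift along the tool's x, y, z in m, a list of three; "angular": the turn, a rotation vector about the tool's x, y, z in rad, a list of three. In form: [{"linear": [dx, dy, dz], "angular": [wx, wy, wz]}, ...]. A call has 1 to 20 rows; each row shifts and turns the commanded pose from where the row before left it, along the tool's axes as they then stand; what a row does not reach is not made up. A row lasts 1/12 s, in which the tool goes at most 41.7 mm and 7.16 degrees, less where a joint would pass 70% of its speed; a pose out of reach is approached as far as the arm can. A call is refused whole if a number of a shift passes 0.0417 or a number of a turn 0.125, either way. A call with a gripper value outside its range is refused whole. "grip" is the opening, from 0 (shut) to 1 (fully open), set as the call begins (left out, the last holds). The fingers move at their own pace and stop on an object; the grip force is fixed at half the most. Time passes only in rows, so rows that do not move let the fingers close. It gives the time, the measured TCP pose, the force, the opening and the grip force at its end, in the units of the state.
- sensors.read_state(): the state, without advancing time (a new reading comes with each control period).
- viewer.capture(name): name is "scene" or "top"; returns a dict with "pixels" (480x640x3 uint8, red, green, blue), "K" (3x3 intrinsics, pixels), "world_from_camera" (4x4, takes a point from camera to world coordinates). Camera axes: x right, y up, looking along -z (the intrinsics and any distortion apply to the point x, -y, -z); pixel columns grow to the right and rows downward; lengths in m; the calibration is good to about 2 mm. A picture is of the moment at which its call begins. There is no depth.
- hand_in(): hands the job in; it is judged then, once.
Trained networks look in a picture, given as the dict that the camera call returned (one of the last four; its "shot" number tells which), for a name from the list of things; names that differ only in an ending like _2 or _b are one class to them, and where a whole thing is asked for, a point or a joint stands for the part that bears it (a point fixed in the world has none). Each returns a list of dicts, best first, with "p" (0 to 1); they miss things now and then, are a little off and sometimes report something else, mostly with a low value. They report only what shows in the picture. A call takes as long as a camera call.
- finder.look_for(picture, name): "extent" ([left, top, width, height] as shares, 0 to 1, of the picture: columns of its width, rows of its height, round what is visible of it).
The state is a dict: "time_s": time; "joints": joint angles; "joint_velocities": joint speeds; "effort": joint torques, N m; "position": TCP position; "orientation": TCP orientation; "ft_force": force on the tool from outside, world axes, zero at the start; "torque": the same for the moment, N m; "width": finger opening in m; "gripper_force": force on a finger pad.
Only numpy, scipy, OpenCV 4.12 (cv2) and the standard library are available. Lean on these libraries where they do the work, as an engineer would, in place of code of your own. Each camera call takes 0.05 s, during which the arm holds its last target. There are 200 camera calls.

## Task

Take the longest of the three glass cuvettes out of the rack, gripping only its broad frosted faces and keeping off the clear end windows, and lower it upright, end windows facing along the beam, into the photometer well that has the lamp unit fitted behind it, not the one whose port is closed by the blanking plug. The spring lift in the well pops a cuvette up as soon as it is let go, so press it gently down until it is fully home and finish while still gripping it and holding it down there in the light path for the reading. Leave the other cuvettes and the things on the bench alone.

Things in the scene. Friction and masses are not known exactly. Their poses are not given: they have to be found in the camera images.
- long_cuvette_center (a point): centre (half-way up) of the long cuvette: stoppered empty glass cell, 42.5 mm long (own x), 12.5 mm thick (own y), 50 mm tall, about 46 g. Broad faces (own +y, -y, 12.5 mm apart) are frosted: grip them mid-length. Narrow ends (+x, -x) are the clear windows. White flush stopper on top; its broad sides may be gripped. Upright in a rack slot, lowest 12 mm sunk. Either way round (half a turn) fits the well.
- long_cuvette_grip (a point): middle of the part of the long cuvette to be gripped, on its vertical mid-line: 9 mm above its centre, 34 mm above its underside. When home in the well the lowest 17 mm are below the top of the cell block, so the fingertips must stay at least 19 mm above the underside, i.e. reach no lower than 15 mm below this point.
- long_cuvette_window_0: clear end window of the long cuvette at its own -x end; point at the middle of the window. Not to be touched by the fingers.
- long_cuvette_window_1: clear end window of the long cuvette at its own +x end; point at the middle of the window. Not to be touched by the fingers.
- medium_cuvette: the cuvette of the same kind that is 22.5 mm long, 12.5 mm thick and 50 mm tall, standing in another slot of the rack; origin at the centre of its underside. Leave it.
- short_cuvette: the cuvette of the same kind that is 12.5 mm square and 50 mm tall, standing in another slot of the rack; origin at the centre of its underside. Leave it.
- cuvette_rack: grey rack fixed to the bench, 183 mm long (its own x), 38 mm wide (its y), 18 mm high with 21 mm end plates; origin at the centre of its underside. Three slots in one row, end to end, 56 mm from centre to centre along its x, each 45 x 15 mm and 12 mm deep (slot floor 6 mm above the bench). Which cuvette stands in which slot varies.
- photometer: bench photometer, fixed: white housing 135 mm (x) by 146 mm (y), sloping control panel at the front (-x), black cell block in the middle, its top 52 mm above the bench; origin under the middle between the wells, x to the back, y to the left. Upright grey plate 39.5 mm behind the well centres, 62 mm high; grey detector housings 42.5 mm in front of them, 56 mm high.
- well_left_mouth (a point): centre of the left well's mouth (+y of the photometer, 32 mm from its middle), level with the top of the cell block (52 mm); axes are the photometer's. The well is a slot 45 mm long (x) by 15 mm wide (y), with a 3 mm bevelled lead-in; the beam runs along x through it, 8.5 mm below the top of the block.
- well_right_mouth (a point): centre of the right well's mouth (-y of the photometer, 32 mm from its middle); the same as the left
- lamp: finned aluminium lamp unit, a lying cylinder 40 mm in diameter and 62 mm long with a black lead, fitted to the rear port of one of the two wells (which one varies); origin on the beam axis at the front end of the unit, 45.5 mm straight behind the centre of the well it lights; x points to the back, away from the well
- blanking_plug: black round plug, 27 mm in diameter and 14 mm long, closing the rear port of the other well; origin on the port's axis, 45.5 mm straight behind the centre of that well
- lift_left (a joint): spring lift of the left well: 0 = up (its plate is 9 mm below the top of the block), 0.008 m = fully down (17 mm below), at a firm stop. It pushes up with 2 N when up and 5 N when fully down.
- lift_right (a joint): spring lift of the right well, the same
- petri_dish: loose glass dish, 63 mm across and 15 mm high; bystander
- vial: loose capped vial, 25 mm across and 54 mm tall; bystander
- marker: loose marker pen, 135 mm long; bystander
- pipette: loose white transfer pipette, 150 mm long; bystander
- forceps: loose steel forceps, 121 mm long; bystander

How it is judged:
By the outcome, as a careful person would: the job done as asked, in the order asked, and still so for the second after the job is handed in, while the arm keeps its last pose, push and grip.
It also fails if it takes over 38 s, if anything falls off the work surface, if the arm or the gripper's body presses on something with over 40 N, if the wrist force passes 120 N, or if a joint passes its speed limit or range.

## Working session

There is one attempt and no reset: what is moved stays moved. The work goes in short steps, Python scripts to look and compute and a tool call to move; the robot and the scene stay as the last step left them, time stands still between calls to the robot, and variables do not carry over. Pictures are saved under pics/ and viewed, at most 10 in all, crops included, and the job is handed in when it is done.

Besides the shell and the picture viewer there is one more tool, called after "Call:" in YAML: its name, and indented under it one key for each argument. drive_tool: Moves the arm, as the interface text tells. Its arguments: {"type":"object","properties":{"moves":{"type":"array","items":{"type":"object","properties":{"linear":{"type":"array","items":{"type":"number"}},"angular":{"type":"array","items":{"type":"number"}}}}},"grip":{"type":"number"}},"required":["moves"]}

```bash
mkdir -p pics; cat > h.py <<'E'
import numpy as np,cv2
from station import sensors,viewer,hand_in,finder
def ray(c,uv):
    # returns origin, dir
    p=np.array(uv,float); d=np.linalg.inv(c["K"])@[p[0],p[1],1]
    T=np.array(c["world_from_camera"]); return T[:3,3],T[:3,:3]@np.array([d[0],-d[1],-d[2]])
def onz(c,uv,z):
    o,d=ray(c,uv); return o+d*(z-o[2])/d[2]
def proj(c,P):
    T=np.linalg.inv(np.array(c["world_from_camera"])); q=T[:3,:3]@np.array(P)+T[:3,3]
    v=np.array(c["K"])@[q[0],-q[1],-q[2]]; return v[:2]/v[2]
def save(c,n,crop=None,s=1):
    im=c["pixels"][:,:,::-1]
    if crop: x0,y0,x1,y1=crop; im=im[y0:y1,x0:x1]
    cv2.imwrite("pics/"+n+".png",cv2.resize(im,None,fx=s,fy=s,interpolation=cv2.INTER_CUBIC))
E
python3 - <<'E'
from h import *
for n in ["top","scene"]:
    c=viewer.capture(n); save(c,n+"0"); print(n,{k:v for k,v in c.items() if k!="pixels"})
    for t in ["long_cuvette_center","long_cuvette_grip","medium_cuvette","short_cuvette","cuvette_rack","photometer","lamp","blanking_plug","well_left_mouth"]:
        r=finder.look_for(c,t)[:2]; print(t,[(round(a["p"],2),np.round(np.array(a["extent"])*[640,480,640,480]).tolist()) for a in r])
print(sensors.read_state())
E
```

```text
top {'K': array([[497.95440688,   0.        , 325.02655373],
       [  0.        , 497.95440688, 230.661638  ],
       [  0.        ,   0.        ,   1.        ]]), 'world_from_camera': array([[ 2.33904711e-02,  9.84453102e-01, -1.74083245e-01,
         4.01743500e-01],
       [-9.99726334e-01,  2.29670592e-02, -4.44659256e-03,
        -9.37794398e-02],
       [-3.79281667e-04,  1.74139612e-01,  9.84720900e-01,
         1.02216983e+00],
       [ 0.00000000e+00,  0.00000000e+00,  0.00000000e+00,
         1.00000000e+00]]), 'shot': 1}
long_cuvette_center [(0.7, [218.0, 181.0, 26.0, 33.0]), (0.51, [376.0, 219.0, 11.0, 25.0])]
long_cuvette_grip [(0.6, [377.0, 217.0, 11.0, 27.0])]
medium_cuvette [(0.58, [381.0, 253.0, 14.0, 11.0])]
short_cuvette [(0.63, [389.0, 284.0, 10.0, 9.0]), (0.57, [217.0, 180.0, 28.0, 36.0])]
cuvette_rack [(0.97, [371.0, 215.0, 34.0, 90.0]), (0.3, [213.0, 206.0, 79.0, 80.0])]
photometer [(0.95, [216.0, 204.0, 81.0, 82.0])]
lamp [(0.72, [219.0, 179.0, 24.0, 36.0])]
blanking_plug [(0.43, [256.0, 202.0, 14.0, 6.0]), (0.32, [371.0, 154.0, 7.0, 17.0])]
well_left_mouth [
[... 935 characters left out ...]
)]
{'time_s': 1.0, 'joints': array([ 1.17896695e+00,  2.59964893e-01, -1.38092909e-01,  1.17270400e+00,
        6.76314151e-06,  1.57079326e+00]), 'joint_velocities': array([-0.00011524,  0.001007  ,  0.00096285, -0.00014317,  0.00094986,
        0.00212153]), 'effort': array([ 3.47345358e-04, -4.05619240e+01,  2.54241550e+01,  9.65550280e-04,
        1.78769897e-04,  7.72131905e-07]), 'position': array([0.20048183, 0.48520449, 0.24532543]), 'orientation': array([4.34666377e-08, 1.94662304e-01, 9.80870321e-01, 1.75902214e-05]), 'ft_force': array([-0.08684373,  0.77195974,  0.0960199 ]), 'torque': array([0.04976794, 0.01279698, 0.02267282]), 'gripper_force': 0.0, 'width': 0.08528905439994619}
```

View pics/top0.png

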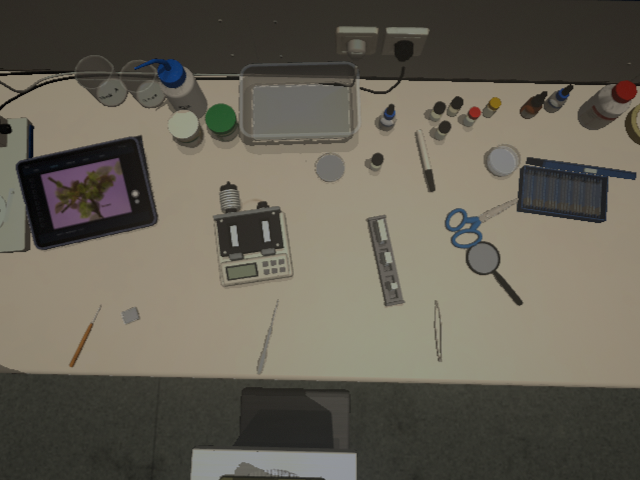

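View pics/scene0.png

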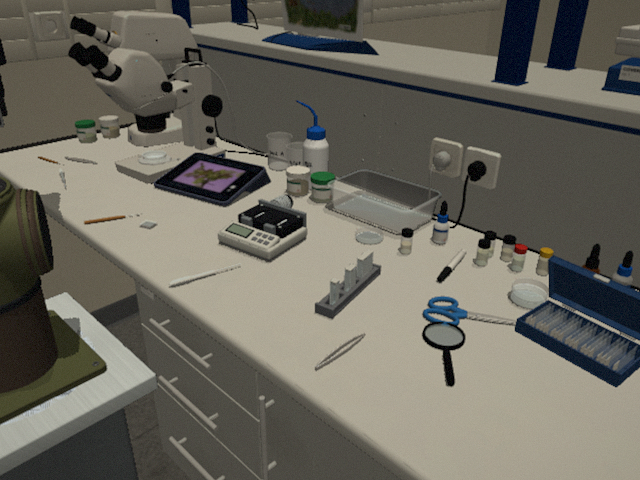

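The top view shows the lamp at (230,197) behind the left (+y) well and the plug at (263,205). The rack runs from (377,217) to (394,303), with the long cuvette at its far end at (381,231). Next I'll zoom in to measure.

```bash
python3 - <<'E'
from h import *
c=viewer.capture("top"); save(c,"t1a",(365,205,415,315),5.4) ; save(c,"t1b",(205,170,305,290),5)
a=cv2.imread("pics/t1a.png"); b=cv2.imread("pics/t1b.png"); 
im=np.zeros((600,800,3),np.uint8); im[:a.shape[0],:a.shape[1]]=a; im[:b.shape[0],290:290+b.shape[1]]=b
cv2.imwrite("pics/t1.png",im); print(a.shape,b.shape)
s=viewer.capture("scene"); save(s,"s1",(210,185,390,320),4.4)
E
```

```text
(594, 270, 3) (600, 500, 3)
```

View pics/t1.png

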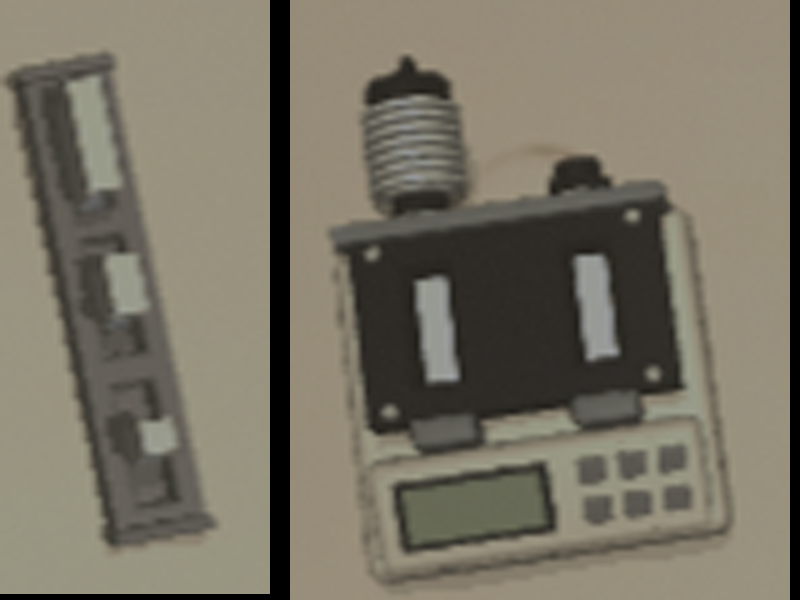

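View pics/s1.png

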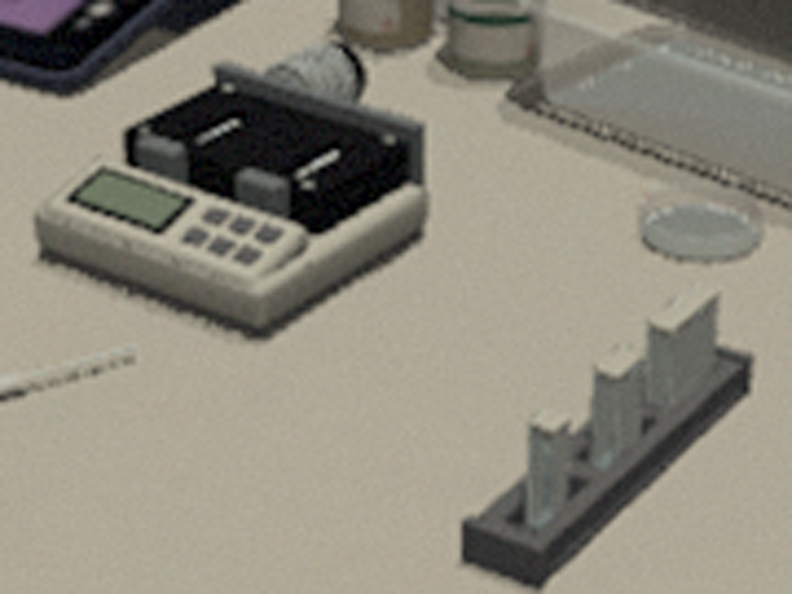

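The crops confirm it. The long cuvette's top has corners (68,80), (103,75), (120,186) and (85,195) in the left crop. The left well's plate is centred near (437,330) and the lamp is behind it.

```bash
python3 - <<'E'
from h import *
c=viewer.capture("top"); s=viewer.capture("scene")
A=lambda p:((p[0]+.5)/5.4-.5+365,(p[1]+.5)/5.4-.5+205)
B=lambda p:((p[0]-290+.5)/5-.5+205,(p[1]+.5)/5-.5+170)
S=lambda p:((p[0]+.5)/4.4-.5+210,(p[1]+.5)/4.4-.5+185)
def quad(ps,z,f,cam=c):
    q=np.array([onz(cam,f(p),z)[:2] for p in ps]); ctr=q.mean(0)
    d=(q[0]+q[1]-q[2]-q[3])/2; e=(q[0]+q[3]-q[1]-q[2])/2
    print(np.round(ctr,4),"len",np.round(np.linalg.norm(d),4),"wid",np.round(np.linalg.norm(e),4),"yawdeg",np.round(np.degrees(np.arctan2(d[1],d[0])),2)," yaw_e",np.round(np.degrees(np.arctan2(-e[0],e[1])),2))
    return ctr
print("long");quad([(68,80),(103,75),(120,186),(85,195)],.056,A)
print("med");quad([(103,256),(137,252),(149,309),(117,316)],.056,A)
print("rack");quad([(10,74),(110,54),(213,520),(110,545)],.019,A)
print("wells");l=quad([(415,280),(446,276),(460,380),(427,383)],.043,B);r=quad([(573,257),(606,254),(620,355),(587,360)],.043,B)
print((l+r)/2,np.linalg.norm(l-r),np.degrees(np.arctan2(*( [-(l-r)[0],(l-r)[1]]))))
print("screws");quad([(372,254),(632,215),(653,373),(389,412)],.052,B)
print("scene long");quad([(685,292),(720,293),(681,328),(648,325)],.056,S,s)
print("scene screws");quad([(228,87),(390,141),(308,184),(145,131)],.052,S,s)
E
```

```text
long
[ 0.5778 -0.2016] len 0.0423 wid 0.0131 yawdeg 8.64  yaw_e 12.75
med
[ 0.5231 -0.2136] len 0.0217 wid 0.0121 yawdeg 12.59  yaw_e 10.81
rack
[ 0.5233 -0.212 ] len 0.1799 wid 0.0392 yawdeg 12.35  yaw_e 13.81
wells
[0.5608 0.0918] len 0.0423 wid 0.0128 yawdeg 10.19  yaw_e 7.69
[0.5717 0.0287] len 0.0419 wid 0.0132 yawdeg 10.2  yaw_e 8.36
[0.5662395 0.0602593] 0.06409778369092181 9.779616869614808
screws
[0.5666 0.061 ] len 0.0641 wid 0.1044 yawdeg 9.6  yaw_e 9.96
scene long
[ 0.5743 -0.2054] len 0.0357 wid 0.0146 yawdeg 13.21  yaw_e 39.05
scene screws
[0.5668 0.0599] len 0.0638 wid 0.1049 yawdeg 9.42  yaw_e 9.31
```

Call:
drive_tool:
  moves:
    - {"linear":[0,0,0],"angular":[0,0,-0.1013]}
    - {"linear":[0,0,0],"angular":[0,0,-0.1013]}
    - {"linear":[0,0,0],"angular":[0,0,-0.1013]}
    - {"linear":[0,0,0],"angular":[0,0,-0.1013]}
    - {"linear":[0,0,0],"angular":[0,0,-0.1013]}
    - {"linear":[0,0,0],"angular":[0,0,-0.1013]}
    - {"linear":[0,0,0],"angular":[0,0,0]}
  grip: 0.6

```text
time_s: 1.78
position: [0.2004, 0.4852, 0.2453]
orientation: [-0.0, -0.109, 0.994, -0.0]
ft_force: [0.5, -0.4, -0.0]
width: 0.0512
gripper_force: 0.0
```

Call:
drive_tool:
  moves:
    - {"linear":[-0.0111,-0.0376,0],"angular":[0,0,0]}
    - {"linear":[-0.0111,-0.0376,0],"angular":[0,0,0]}
    - {"linear":[-0.0111,-0.0376,0],"angular":[0,0,0]}
    - {"linear":[-0.0111,-0.0376,0],"angular":[0,0,0]}
    - {"linear":[-0.0111,-0.0376,0],"angular":[0,0,0]}
    - {"linear":[-0.0111,-0.0376,0],"angular":[0,0,0]}
    - {"linear":[-0.0111,-0.0376,0],"angular":[0,0,0]}
    - {"linear":[-0.0111,-0.0376,0],"angular":[0,0,0]}
    - {"linear":[-0.0111,-0.0376,0],"angular":[0,0,0]}
    - {"linear":[-0.0111,-0.0376,0],"angular":[0,0,0]}

```text
time_s: 2.62
position: [0.39, 0.14, 0.2456]
orientation: [0.0, -0.106, 0.994, 0.0]
ft_force: [-0.1, 0.2, 0.1]
width: 0.0515
gripper_force: 0.0
```

```bash
cat >> h.py <<'E'
def go(x,y,z,yd):
    from scipy.spatial.transform import Rotation as R
    s=sensors.read_state(); q=s["orientation"]; r=R.from_quat([q[1],q[2],q[3],q[0]]); M=r.as_matrix()
    ya=np.degrees(np.arctan2(M[1,1],M[0,1]))
    print("t",round(s["time_s"],2),"pos",np.round(s["position"],4),"y-angle",round(ya,2),"tilt",np.round(np.degrees(M[:2,2]),2),"j",np.round(s["joints"],2))
    print("tool shift",np.round(M.T@(np.array([x,y,z])-s["position"]),4),"turn z",round(-np.radians(yd-ya),4),"F",np.round(s["ft_force"],2),"T",np.round(s["torque"],2),"w",round(s["width"],4),"gf",round(s["gripper_force"],1))
E
python3 -c "
from h import *
go(.578,-.2013,.11,102.3)"
```

```text
t 2.62 pos [0.39   0.14   0.2456] y-angle 102.22 tilt [0.05 0.02] j [ 0.34  0.07 -0.37  1.13  0.    0.13]
tool shift [-0.1114 -0.3733  0.1357] turn z -0.0014 F [-0.11  0.2   0.14] T [ 0.02 -0.05 -0.04] w 0.0515 gf 0.0
```

Call:
drive_tool:
  moves:
    - {"linear":[-0.0111,-0.037,0.013],"angular":[0,0,0]}
    - {"linear":[-0.0111,-0.037,0.013],"angular":[0,0,0]}
    - {"linear":[-0.0111,-0.037,0.013],"angular":[0,0,0]}
    - {"linear":[-0.0111,-0.037,0.013],"angular":[0,0,0]}
    - {"linear":[-0.0111,-0.037,0.013],"angular":[0,0,0]}
    - {"linear":[-0.0111,-0.037,0.013],"angular":[0,0,0]}
    - {"linear":[-0.0111,-0.037,0.013],"angular":[0,0,0]}
    - {"linear":[-0.0111,-0.037,0.013],"angular":[0,0,0]}
    - {"linear":[-0.0111,-0.037,0.013],"angular":[0,0,0]}
    - {"linear":[-0.0111,-0.037,0.013],"angular":[0,0,0]}
    - {"linear":[0,0,0],"angular":[0,0,0]}
    - {"linear":[0,0,0],"angular":[0,0,0]}

```text
time_s: 3.62
position: [0.5772, -0.1975, 0.1136]
orientation: [-0.001, -0.105, 0.994, 0.001]
ft_force: [-0.2, -0.2, 0.1]
width: 0.0511
gripper_force: 0.0
```

```bash
python3 - <<'E'
from h import *
go(.578,-.2013,.042,102.3)
s=viewer.capture("scene"); save(s,"s2",(290,150,440,330),3.3); c=viewer.capture("top"); save(c,"t2",(330,150,430,330),3.3)
a=cv2.imread("pics/s2.png");b=cv2.imread("pics/t2.png");h=min(len(a),len(b),600);cv2.imwrite("pics/v2.png",np.hstack([a[:h,:460],b[:h]]))
E
```

```text
t 3.62 pos [ 0.5772 -0.1975  0.1136] y-angle 102.08 tilt [-0.11  0.05] j [-0.33  0.48 -0.15  0.94  0.   -0.54]
tool shift [-0.0001 -0.004   0.0716] turn z -0.0038 F [-0.23 -0.24  0.08] T [-0.    0.03 -0.03] w 0.0511 gf 0.0
```

View pics/v2.png

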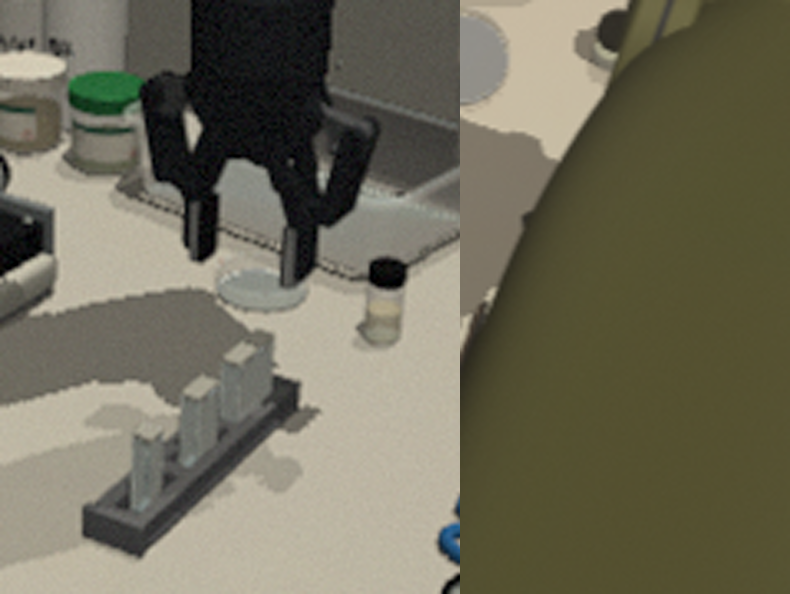

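The left crop shows open fingers standing above the long cuvette, whose top is at about (245,350). The arm blocks the top view. I'll shift 4 mm and descend to TCP z of about 0.043.

Call:
drive_tool:
  moves:
    - {"linear":[0,-0.004,0],"angular":[0,0,-0.004]}
    - {"linear":[0,0,0.012],"angular":[0,0,0]}
    - {"linear":[0,0,0.012],"angular":[0,0,0]}
    - {"linear":[0,0,0.012],"angular":[0,0,0]}
    - {"linear":[0,0,0.012],"angular":[0,0,0]}
    - {"linear":[0,0,0.012],"angular":[0,0,0]}
    - {"linear":[0,0,0.01],"angular":[0,0,0]}
    - {"linear":[0,0,0],"angular":[0,0,0]}
    - {"linear":[0,0,0],"angular":[0,0,0]}
    - {"linear":[0,0,0],"angular":[0,0,0]}

```text
time_s: 4.55
position: [0.5785, -0.1996, 0.0462]
orientation: [0.001, -0.11, 0.994, -0.0]
ft_force: [0.7, -0.7, 0.6]
width: 0.0512
gripper_force: 0.0
```

```bash
python3 - <<'E'
from h import *
go(.578,-.2013,.042,102.3)
s=viewer.capture("scene"); save(s,"s3",(300,190,420,320),4.5)
for n in [(.578,-.2013,.056),(.578,-.2013,.031)]: print((proj(s,n)-[300,190])*4.5)
E
```

```text
t 4.55 pos [ 0.5785 -0.1996  0.0462] y-angle 102.63 tilt [ 0.07 -0.02] j [-0.33  0.55 -0.24  0.79  0.   -0.55]
tool shift [ 0.0009 -0.0016  0.0042] turn z 0.0058 F [ 0.66 -0.73  0.64] T [-0.03 -0.05 -0.02] w 0.0512 gf 0.0
[290.77714973 285.74865943]
[287.83918087 336.86744713]
```

View pics/s3.png

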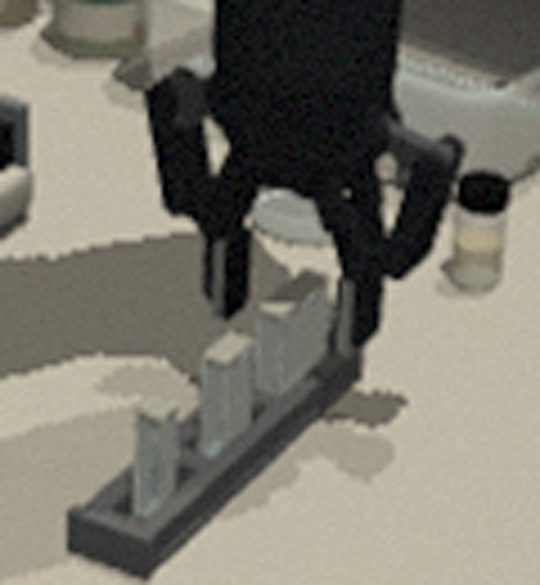

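The fingers straddle the long cuvette's broad faces at its mid-length, with pads at about (228,270) and (345,310). I'll make a small correction and then close.

Call:
drive_tool:
  moves:
    - {"linear":[0.0005,-0.0013,0.002],"angular":[0,0,0]}
    - {"linear":[0,0,0],"angular":[0,0,0]}
    - {"linear":[0,0,0],"angular":[0,0,0]}
    - {"linear":[0,0,0],"angular":[0,0,0]}

```text
time_s: 4.93
position: [0.5779, -0.2013, 0.0435]
orientation: [0.0, -0.11, 0.994, -0.0]
ft_force: [0.5, 0.3, 0.7]
width: 0.0508
gripper_force: 0.0
```

Call:
drive_tool:
  moves:
    - {"linear":[0,0,0],"angular":[0,0,0]}
    - {"linear":[0,0,0],"angular":[0,0,0]}
    - {"linear":[0,0,0],"angular":[0,0,0]}
    - {"linear":[0,0,0],"angular":[0,0,0]}
    - {"linear":[0,0,0],"angular":[0,0,0]}
    - {"linear":[0,0,0],"angular":[0,0,0]}
    - {"linear":[0,0,0],"angular":[0,0,0]}
    - {"linear":[0,0,0],"angular":[0,0,0]}
  grip: 0

```text
time_s: 5.6
position: [0.578, -0.2012, 0.0434]
orientation: [0.0, -0.11, 0.994, -0.0]
ft_force: [0.2, -0.9, 0.9]
width: 0.0116
gripper_force: 59.0
```

```bash
python3 -c "
from h import *
go(.578,-.2013,.043,102.3)"
```

```text
t 5.6 pos [ 0.578  -0.2012  0.0434] y-angle 102.6 tilt [ 0.02 -0.01] j [-0.34  0.55 -0.24  0.78 -0.   -0.55]
tool shift [ 0.     -0.0001  0.0004] turn z 0.0053 F [ 0.19 -0.88  0.93] T [-0.03 -0.01 -0.01] w 0.0116 gf 59.0
```

Gripped: width is 11.6 mm, pad force 59 N, and almost no side load. Now lift.

Call:
drive_tool:
  moves:
    - {"linear":[0,0,-0.006],"angular":[0,0,0]}
    - {"linear":[0,0,-0.012],"angular":[0,0,0]}
    - {"linear":[0,0,-0.015],"angular":[0,0,0]}
    - {"linear":[0,0,-0.015],"angular":[0,0,0]}
    - {"linear":[0,0,-0.015],"angular":[0,0,0]}
    - {"linear":[0,0,-0.015],"angular":[0,0,0]}
    - {"linear":[0,0,-0.012],"angular":[0,0,0]}
    - {"linear":[0,0,0],"angular":[0,0,0]}

```text
time_s: 6.27
position: [0.5794, -0.2017, 0.1363]
orientation: [0.002, -0.11, 0.994, -0.001]
ft_force: [0.8, -0.2, 0.1]
width: 0.0111
gripper_force: 58.7
```

```bash
python3 -c "
from h import *
go(.5609,.092,.132,99.7)"
```

```text
t 6.27 pos [ 0.5794 -0.2017  0.1363] y-angle 102.6 tilt [ 0.25 -0.09] j [-0.33  0.47 -0.11  0.99 -0.   -0.55]
tool shift [-0.046   0.2907  0.0037] turn z 0.0507 F [ 0.78 -0.23  0.07] T [-0.03 -0.05  0.02] w 0.0111 gf 58.7
```

Call:
drive_tool:
  moves:
    - {"linear":[-0.0046,0.029,0],"angular":[0,0,0]}
    - {"linear":[-0.0046,0.029,0],"angular":[0,0,0]}
    - {"linear":[-0.0046,0.029,0],"angular":[0,0,0]}
    - {"linear":[-0.0046,0.029,0],"angular":[0,0,0]}
    - {"linear":[-0.0046,0.029,0],"angular":[0,0,0]}
    - {"linear":[-0.0046,0.029,0],"angular":[0,0,0]}
    - {"linear":[-0.0046,0.029,0],"angular":[0,0,0]}
    - {"linear":[-0.0046,0.029,0],"angular":[0,0,0]}
    - {"linear":[-0.0046,0.029,0],"angular":[0,0,0]}
    - {"linear":[-0.0046,0.029,0],"angular":[0,0,0]}
    - {"linear":[0,0,0],"angular":[0,0,0.05]}
    - {"linear":[0,0,0],"angular":[0,0,0]}
    - {"linear":[0,0,0],"angular":[0,0,0]}
    - {"linear":[0,0,0],"angular":[0,0,0]}

```text
time_s: 7.43
position: [0.5591, 0.0912, 0.1328]
orientation: [-0.0, -0.085, 0.996, -0.0]
ft_force: [-0.3, 0.1, -0.9]
width: 0.0117
gripper_force: 58.8
```

```bash
python3 -c "
from h import *
go(.5609,.092,.100,99.7)"
```

```text
t 7.43 pos [0.5591 0.0912 0.1328] y-angle 99.75 tilt [-0.05 -0.03] j [ 0.16  0.4  -0.24  0.94 -0.   -0.01]
tool shift [-0.0019  0.0005  0.0328] turn z 0.0009 F [-0.31  0.1  -0.93] T [ 0.   -0.04  0.02] w 0.0117 gf 58.8
```

Correct in the plane and lower until the underside is about 9 mm above the block, then look.

Call:
drive_tool:
  moves:
    - {"linear":[-0.0016,0.0006,0.01],"angular":[0,0,0]}
    - {"linear":[0,0,0.01],"angular":[0,0,0]}
    - {"linear":[0,0,0.012],"angular":[0,0,0]}
    - {"linear":[0,0,0],"angular":[0,0,0]}
    - {"linear":[0,0,0],"angular":[0,0,0]}
    - {"linear":[0,0,0],"angular":[0,0,0]}

```text
time_s: 7.93
position: [0.5608, 0.0924, 0.101]
orientation: [-0.0, -0.085, 0.996, -0.0]
ft_force: [0.1, 0.4, -0.6]
width: 0.0118
gripper_force: 58.8
```

```bash
python3 - <<'E'
from h import *
go(.5609,.092,.095,99.7)
s=viewer.capture("scene"); x0,y0,k=215,160,6.2
save(s,"s4",(x0,y0,x0+110,y0+95),k)
P=sensors.read_state()["position"]; im=cv2.imread("pics/s4.png")
a=np.radians(9.7);ex=np.array([np.cos(a),np.sin(a)]);ey=np.array([-ex[1],ex[0]])
def box(c,z,lx,ly,col):
    pts=[((proj(s,[*(c+ex*i*lx/2+ey*j*ly/2),z])-[x0,y0]+.5)*k-.5).astype(int) for i,j in [(1,1),(1,-1),(-1,-1),(-1,1)]]
    cv2.polylines(im,[np.array(pts)],True,col,1)
b=P[2]-.0374
for z in (b,b+.05): box(P[:2],z,.0425,.0125,(0,0,255))
box(np.array([.5609,.092]),.052,.051,.021,(0,255,0)); 
m=np.array([.5663,.0605]); box(m,.052,.064,.105,(255,255,0)); box(m-ey*.032,.043,.045,.0145,(0,255,0))
cv2.imwrite("pics/s4.png",im)
E
```

```text
t 7.93 pos [0.5608 0.0924 0.101 ] y-angle 99.71 tilt [-0.04 -0.  ] j [ 0.16  0.43 -0.28  0.86  0.   -0.01]
tool shift [-0.     -0.0004  0.006 ] turn z 0.0002 F [ 0.09  0.38 -0.64] T [-0.03 -0.01  0.02] w 0.0118 gf 58.8
```

View pics/s4.png

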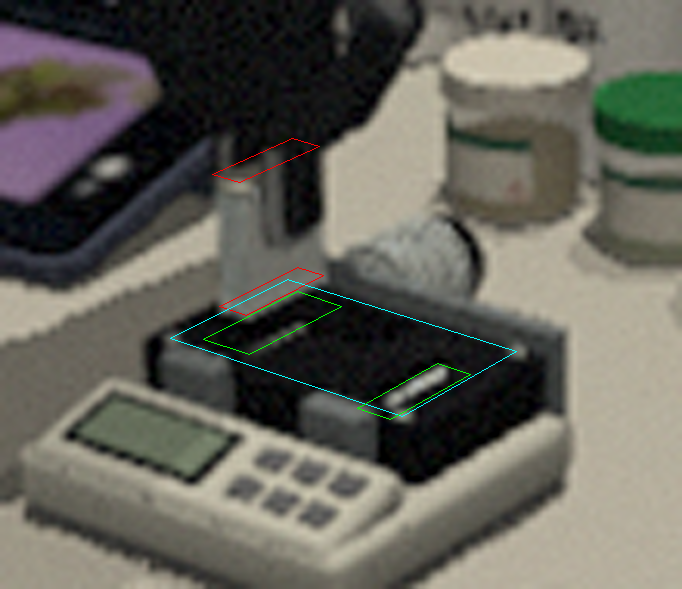

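The overlay agrees: the red model box lies on the held cuvette, whose bottom runs from (222,306) to (322,272), and the left well sits just below it. I'll lower it slowly into the mouth.

Call:
drive_tool:
  moves:
    - {"linear":[0,-0.0003,0.003],"angular":[0,0,0]}
    - {"linear":[0,0,0.003],"angular":[0,0,0]}
    - {"linear":[0,0,0.003],"angular":[0,0,0]}
    - {"linear":[0,0,0.003],"angular":[0,0,0]}
    - {"linear":[0,0,0.003],"angular":[0,0,0]}
    - {"linear":[0,0,0],"angular":[0,0,0]}
    - {"linear":[0,0,0],"angular":[0,0,0]}
    - {"linear":[0,0,0],"angular":[0,0,0]}

```text
time_s: 8.65
position: [0.561, 0.0925, 0.0863]
orientation: [0.0, -0.085, 0.996, 0.0]
ft_force: [0.6, -0.4, -0.3]
width: 0.0112
gripper_force: 58.8
```

```bash
python3 -c "
from h import *
go(.5609,.092,.0724,99.7)"
```

```text
t 8.65 pos [0.561  0.0925 0.0863] y-angle 99.75 tilt [0. 0.] j [ 0.16  0.44 -0.3   0.83  0.   -0.01]
tool shift [ 0.0002 -0.0005  0.0139] turn z 0.0008 F [ 0.62 -0.43 -0.35] T [-0.02  0.01  0.01] w 0.0112 gf 58.8
```

Call:
drive_tool:
  moves:
    - {"linear":[0,-0.0003,0.002],"angular":[0,0,0]}
    - {"linear":[0,0,0.002],"angular":[0,0,0]}
    - {"linear":[0,0,0.001],"angular":[0,0,0]}
    - {"linear":[0,0,0],"angular":[0,0,0]}
    - {"linear":[0,0,0],"angular":[0,0,0]}
    - {"linear":[0,0,0],"angular":[0,0,0]}

```text
time_s: 9.15
position: [0.5611, 0.0922, 0.0813]
orientation: [0.0, -0.085, 0.996, 0.0]
ft_force: [0.6, 0.3, -0.5]
width: 0.0116
gripper_force: 58.8
```

```bash
python3 -c "
from h import *
go(.5609,.092,.0724,99.7)"
```

```text
t 9.15 pos [0.5611 0.0922 0.0813] y-angle 99.74 tilt [0. 0.] j [ 0.16  0.45 -0.31  0.81  0.   -0.01]
tool shift [ 0.0002 -0.0001  0.0089] turn z 0.0007 F [ 0.6   0.34 -0.49] T [ 0.01  0.02 -0.06] w 0.0116 gf 58.8
```

No side force, so the cuvette is in the slot. Now press against the lift.

Call:
drive_tool:
  moves:
    - {"linear":[0,0,0.002],"angular":[0,0,0]}
    - {"linear":[0,0,0.002],"angular":[0,0,0]}
    - {"linear":[0,0,0.002],"angular":[0,0,0]}
    - {"linear":[0,0,0.001],"angular":[0,0,0]}
    - {"linear":[0,0,0],"angular":[0,0,0]}
    - {"linear":[0,0,0],"angular":[0,0,0]}
    - {"linear":[0,0,0],"angular":[0,0,0]}

```text
time_s: 9.73
position: [0.5614, 0.0922, 0.0746]
orientation: [0.0, -0.085, 0.996, 0.0]
ft_force: [0.8, -0.0, 3.3]
width: 0.0116
gripper_force: 59.2
```

Call:
drive_tool:
  moves:
    - {"linear":[0,0,0.001],"angular":[0,0,0]}
    - {"linear":[0,0,0.0008],"angular":[0,0,0]}
    - {"linear":[0,0,0],"angular":[0,0,0]}
    - {"linear":[0,0,0],"angular":[0,0,0]}
    - {"linear":[0,0,0],"angular":[0,0,0]}

```text
time_s: 10.15
position: [0.5614, 0.0922, 0.0727]
orientation: [0.0, -0.085, 0.996, 0.0]
ft_force: [0.2, -0.6, 4.4]
width: 0.0115
gripper_force: 59.3
```

Call:
drive_tool:
  moves:
    - {"linear":[0,0,0.0005],"angular":[0,0,0]}
    - {"linear":[0,0,0],"angular":[0,0,0]}
    - {"linear":[0,0,0],"angular":[0,0,0]}
    - {"linear":[0,0,0],"angular":[0,0,0]}

```text
time_s: 10.48
position: [0.5614, 0.0922, 0.0724]
orientation: [0.0, -0.085, 0.996, 0.0]
ft_force: [0.2, 0.1, 5.8]
width: 0.0115
gripper_force: 60.0
```

Call:
drive_tool:
  moves:
    - {"linear":[0,0,0.0004],"angular":[0,0,0]}
    - {"linear":[0,0,0],"angular":[0,0,0]}
    - {"linear":[0,0,0],"angular":[0,0,0]}
    - {"linear":[0,0,0],"angular":[0,0,0]}

```text
time_s: 10.82
position: [0.5614, 0.0922, 0.0724]
orientation: [0.001, -0.085, 0.996, 0.0]
ft_force: [-0.3, -0.1, 7.3]
width: 0.0114
gripper_force: 60.2
```

At .0724 the height stopped changing and the force keeps rising, so it is on the stop, exactly as computed. I'll add a little margin, hold and verify.

Call:
drive_tool:
  moves:
    - {"linear":[0,0,0.0004],"angular":[0,0,0]}
    - {"linear":[0,0,0],"angular":[0,0,0]}
    - {"linear":[0,0,0],"angular":[0,0,0]}
    - {"linear":[0,0,0],"angular":[0,0,0]}
    - {"linear":[0,0,0],"angular":[0,0,0]}
    - {"linear":[0,0,0],"angular":[0,0,0]}

```text
time_s: 11.32
position: [0.5614, 0.0922, 0.0723]
orientation: [0.001, -0.085, 0.996, 0.0]
ft_force: [-2.1, -0.7, 11.1]
width: 0.0115
gripper_force: 60.6
```

```bash
python3 - <<'E'
from h import *
go(.5609,.092,.0724,99.7)
s=viewer.capture("scene"); save(s,"s5",(215,160,395,320),3.7)
E
```

```text
t 11.32 pos [0.5614 0.0922 0.0723] y-angle 99.74 tilt [0.07 0.01] j [ 0.16  0.46 -0.32  0.79 -0.   -0.01]
tool shift [ 0.0005 -0.0001 -0.0001] turn z 0.0007 F [-2.11 -0.73 11.12] T [-0.01  0.32  0.02] w 0.0115 gf 60.6
```

View pics/s5.png

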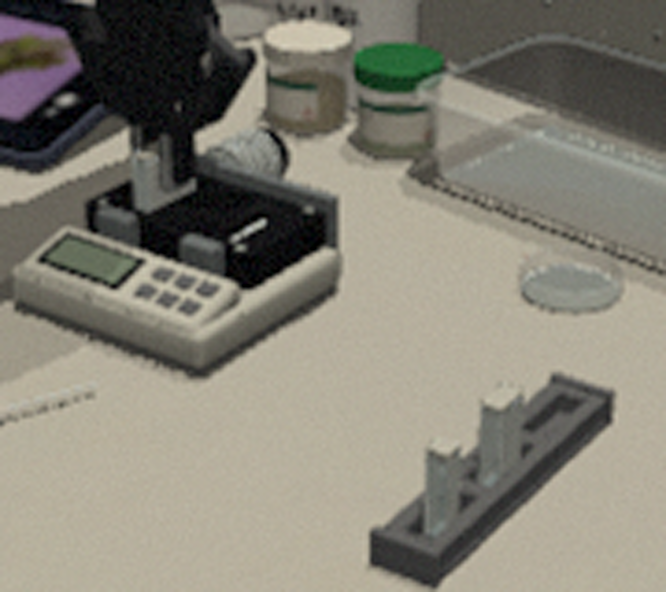

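The cuvette stands deep in the lit left well at (160,180), still gripped. The other two cuvettes are untouched in the rack. The force crept up, so I'll ease off slightly and check that it holds.

Call:
drive_tool:
  moves:
    - {"linear":[0,0,-0.0003],"angular":[0,0,0]}
    - {"linear":[0,0,0],"angular":[0,0,0]}
    - {"linear":[0,0,0],"angular":[0,0,0]}
    - {"linear":[0,0,0],"angular":[0,0,0]}

```text
time_s: 11.7
position: [0.5614, 0.0922, 0.0724]
orientation: [0.001, -0.085, 0.996, 0.0]
ft_force: [-0.5, -0.5, 9.0]
width: 0.0114
gripper_force: 60.2
```

Call:
drive_tool:
  moves:
    - {"linear":[0,0,0],"angular":[0,0,0]}
    - {"linear":[0,0,0],"angular":[0,0,0]}
    - {"linear":[0,0,0],"angular":[0,0,0]}
    - {"linear":[0,0,0],"angular":[0,0,0]}
    - {"linear":[0,0,0],"angular":[0,0,0]}
    - {"linear":[0,0,0],"angular":[0,0,0]}
    - {"linear":[0,0,0],"angular":[0,0,0]}
    - {"linear":[0,0,0],"angular":[0,0,0]}

```text
time_s: 12.37
position: [0.5614, 0.0922, 0.0723]
orientation: [0.001, -0.085, 0.996, 0.0]
ft_force: [-1.4, 0.7, 9.0]
width: 0.0114
gripper_force: 60.2
```

Steady at 9 N on the stop.

```bash
python3 -c "
from station import hand_in
print(hand_in())"
```

```text
the job is handed in; nothing more can be done
None
```

I handed the job in with the long cuvette fully home in the left well (the one with the lamp), end windows along the beam, still gripped by its frosted faces and held down on the stop at a steady 9 N or so; no verdict came back.

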